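# Lock the painted doll in the clamshell gluing jig and keep it squeezed shut

## Task

Plug the yellow doll upright into the square socket of the blue hinged jig, fully home, and let go of it; then swing the open jaw shut around it and push the red-headed locking pin all the way down through the lined-up eyes at the jig's front. Last, pinch the jig's two orange tabs together between the fingers and finish while still holding them squeezed, so that the halves stay pressed shut while the glue sets. Leave the red doll, the awl and everything else on the table where they are.

Things in the scene. Friction and masses are not known exactly. Their poses are not given: they have to be found in the camera images.
- doll: Yellow wooden doll. Origin: centre of its foot's underside, z up. Bare wood square foot 18 x 18 mm, 14 mm long, bevelled (the plug); square yellow body 28 x 28 mm from 14 to 74 mm up, flat sides along x and y like the foot's; ball head with sea-green kerchief to 101 mm. About 50 g. Starts upright, foot in one of the stand's holes, body resting on the stand. Any of the four ways round is right.
- pin: Locking pin, upright. Origin: centre of its tip (lower end), z up. Steel shank 8 mm thick, 32 mm long, tip bevelled; above it a red round head with a white band, 18 mm thick, from 32 to 72 mm. About 40 g. Starts standing loose in one of the cork block's holes, head resting on the block, its top 80 mm above the table.
- stand: Pale wooden doll stand, fixed, 60 x 150 x 30 mm, with two square holes 22 mm wide, 18 mm deep, at y -45 and +45 mm; the yellow doll in one, the red doll in the other. Origin: centre of its underside.
- tool_block: Cork block, fixed, 60 x 150 x 40 mm, with two round holes 12 mm wide, 36 mm deep, at y -45 and +45 mm; the pin in one, a wooden-handled awl in the other. Origin: centre of its underside.
- red_doll: The other doll, red dress, same size as the yellow one; to be left alone. Origin: underside of its foot.
- awl: The awl in the cork block, to be left alone: wooden handle 22 mm thick, top 96 mm above the table. Origin: its point, z up.
- pink_spool: Loose thread spool 32 mm across, 38 mm tall; bystander. Origin: underside.
- green_spool: Loose thread spool 32 mm across, 38 mm tall; bystander. Origin: underside.
- scissors: Loose scissors with red handles, 150 mm long, 10 mm thick, lying flat; bystander. Origin: at the screw, on the table; blades to its +x.
- glasses: Loose spectacles, 45 mm tall, 125 x 140 mm, lenses at the origin and arms to its +x; bystander.
- glue: Loose white glue bottle 44 mm across, 110 mm tall; bystander. Origin: underside.
- jig: Gluing jig, fixed: plywood base 20 mm thick, x -130 to 100, y -55 to 55 mm. Origin: on the table under the socket, z up; x runs from the front (pin end) to the hinge end along the line where the halves meet. Both blue halves are 26 mm thick, x -75 to 62 mm, tops 46 mm above the table, with a recess for the doll 36 mm wide, 17 mm deep in each. Fixed half on the +y side, jaw closes from the -y side.
- socket (a point): Middle of the square socket's mouth in the jig's base, 20 mm above the table; axes as the jig's. Hole 20 x 20 mm, sides along x and y, 16 mm deep, 1.5 mm bevel. Home, the doll's body rests on the base, foot 14 mm below this point, top 107 mm above the table; above the halves' tops 34 mm of its square body stay free to hold.
- pin_hole (a point): Middle of the upper eye's mouth when the jaw is shut: 46 mm above the table, 105 mm to -x of the jig's origin, axes as the jig's. Two aluminium eyes 36 mm wide: the jaw's (34 to 46 mm high) over the fixed one (20 to 32 mm) and a blind hole in the base, round holes 10.5 mm, 1.5 mm bevel. Home, the pin's head rests on the upper eye, tip 32 mm below this point, head top 86 mm above the table.
- jaw_axis (a point): On the jaw's upright hinge axis, 75 mm to the jig's +x from its origin, 46 mm above the table; axes as the jig's (does not turn with the jaw).
- jaw: The swinging jaw with its orange upright tab. Origin on the upright hinge axis at the table; axes turn with it: x from its front end to the hinge, y towards the fixed half. Its yaw less the jig's is its angle: 0 shut (a hard stop), starts 0.85 to 1.2 rad, front end swung to the jig's -y. It stays where left; pushing it takes under 1 N. Tab: x -140 to -115 mm, y -12 to -1 mm, 44 to 100 mm above the table.
- jaw_tab_mid (a point): Middle of the jaw's tab, 85 mm above the table, 128 mm from the hinge axis; axes of the jaw.
- fixed_half: The fixed half with its orange upright tab; origin and axes are the jig's. Tab: x -65 to -40 mm, y 1 to 12 mm, 44 to 100 mm above the table. With the jaw shut both tabs together are 24 mm thick across the jig's y, outer faces parallel to its x.
- fixed_tab_mid (a point): Middle of the fixed tab, 85 mm above the table; axes of the jig.
Not all that is in view belongs to the job. Leave any black or purple look-alike of the doll alone.

How it is judged (in metres and radians):
On the way, in this order (a step that is already met when the one before it is completed fails the run):
1. the yellow doll is plugged home in the jig's socket and let go (z of doll in the frame of socket below -0.011 m and horizontal distance between doll and socket below 0.004 m and angle between doll's own z axis and vertical below 0.08 rad and contact force between the fingers and doll below 0.2 N), for 0.2 s.
2. the jaw is shut around the doll (z of doll in the frame of socket below -0.011 m and horizontal distance between doll and socket below 0.004 m and angle between doll's own z axis and vertical below 0.08 rad and angle between the x axis of jaw and the x axis of jig, either way round below 0.03 rad), for 0.2 s.
3. the pin is home through both eyes (all of step 2 and z of pin in the frame of pin_hole below -0.028 m and horizontal distance between pin and pin_hole below 0.004 m and angle between pin's own z axis and vertical below 0.1 rad), for 0.2 s.
At the end, for the whole second after the job is handed in: Doll foot over 11 mm deep in the socket, centred within 4 mm, tilt under 0.08 rad; jaw under 0.03 rad; pin tip over 28 mm below the upper eye's mouth, centred within 4 mm, tilt under 0.1 rad; fingers press jaw and fixed half with over 4 N each and do not touch the doll (all of step 3 and contact force between the fingers and jaw above 4 N and contact force between the fingers and fixed_half above 4 N and contact force between the fingers and doll below 0.2 N); the arm keeps its last pose, push and grip.
It fails at once if the red doll or the awl is moved by more than 25 mm (distance of any of red_doll, awl from where it was at the start of the episode above 0.025 m).
It fails at once if another loose thing on the table is moved by more than 25 mm (distance of any of pink_spool, green_spool, scissors, glasses, glue from where it was at the start of the episode above 0.025 m).
It also fails if it takes over 72 s, if anything falls off the work surface, if the arm or the gripper's body presses on something with over 40 N, if the wrist force passes 120 N, or if a joint passes its speed limit or range.

## Robot

A 7-joint arm with a two-finger parallel gripper is mounted at the origin on the work surface. World frame = base frame: x ahead of the robot, y to its left, z up, the work surface at z = 0. Lengths are in mm, angles in rad, forces in N, time in s.
With the tool pointing down it reaches from about 350 to 900 mm from the base axis. Payload 8.1 kg.
Tool frame: the origin (TCP) lies where the fingers leave the gripper's body, on its centre line; the fingertips stand 66 mm ahead of it and the grasp point (between the pads) lies robot.grasp_offset ahead of it (robot.grasp_offset is the distance from the TCP to the grasp point, in mm); z points along the fingers, y is the direction in which the jaws open and shut (so a half turn about z gives the same grasp; the last joint's range is limited). The gripper opens to 92 mm and grips with 3 to 60 N. Pads are 19 mm wide; open, the fingers measure 130 mm over their backs; the gripper's body (75 mm by 190 mm) begins 47 mm behind the grasp point.
Start: joints at [1.184, 0.434, 0.025, 1.573, -0.012, 1.134, -0.075], TCP at [174.979, -600.017, 292.242] pointing down, gripper open.
Joint ranges: [-2.62, 2.62], [-0.44, 2.09], [-1.27, 1.32], [0.08, 2.57], [-1.32, 4.46], [0.12, 2], [-2.74, 2.74]. Speed limits (rad/s): [2.22, 2.22, 3.01, 3.01, 3.14, 3.14, 3.14].

## Interface

Orientations are given as a unit quaternion [w, x, y, z].
In Python, from station import readout, viewer, order, robot gives the robot as it stands.
- The arm moves only by the shell command python3 -m creep 'ROWS' [FORCE]. ROWS is JSON, a list of rows, each a list of 3 entries, a list of its own where there are three numbers: the shift along the tool's x, y, z in m, then the turn about the tool's z in degrees, then the opening, from 0 (shut) to 1 (fully open). A call has 1 to 5 rows; each row shifts and turns the commanded pose from where the row before left it, along the tool's axes as they then stand; what a row does not reach is not made up. A row lasts 1/8 s, in which the tool goes at most 62.5 mm and 10.7 degrees, less where a joint would pass 70% of its speed; a pose out of reach is approached as far as the arm can. A call is refused whole if a number of a shift passes 0.0625 or a number of a turn 10.7, either way. A call with a gripper value outside its range is refused whole. The fingers move at their own pace and stop on an object; FORCE is the grip in N (left out, the last holds). Time passes only in rows, so rows that do not move let the fingers close. It gives the time, the measured TCP pose, the force and the opening at its end, in the units of the state.
- readout.get_state(): the state, without advancing time (a new reading comes with each control period).
- viewer.grab_frame(name): name is "scene" or "top" or "wrist"; returns the picture (420x560x3 uint8, red, green, blue); there is no depth.
- viewer.calibration(name): a dict with "intrinsics" (3x3 intrinsics, pixels), "dist" ([k1, k2, p1, p2, k3] as OpenCV has them; the pictures are not rectified), "extrinsics" (4x4, takes a point from world to camera coordinates); the wrist camera has in their place "tool_from_camera" (4x4, takes a point from camera to tool coordinates, whose origin is the TCP and whose axes are the flange's). Camera axes: x right, y down, z forward; pixel columns grow to the right and rows downward; lengths in mm; the calibration is good to about 2 mm. A picture is of the moment at which its call begins: read the wrist's pose just before it. calibration takes no time and is no camera call.
- order.finish_job(): hands the job in, once; it reports no verdict.
The state is a dict: "t": time; "joint_positions": joint angles; "joint_vel": joint speeds; "tau": joint torques, N m; "tool_pos": TCP position; "tool_rot": TCP orientation; "force": force on the tool from outside, world axes, zero at the start; "torque": the same for the moment, N m; "grip_width": finger opening in mm.
Only numpy, scipy, OpenCV 4.12 (cv2) and the standard library are available. Lean on these libraries where they do the work, as an engineer would, in place of code of your own. Each camera call takes 0.05 s, during which the arm holds its last target. There are 200 camera calls.

## Working session

There is one attempt and no reset: what is moved stays moved. The work goes in short steps, Python scripts to look and compute and a shell command to move; the robot and the scene stay as the last step left them, time stands still between calls to the robot, and variables do not carry over. Pictures are saved under pics/ and viewed, about 8 in all and at most 12, crops included, and the job is handed in when it is done.

```bash
ls; mkdir -p pics; python3 - <<'E'
from station import readout, viewer, order, robot
import cv2,numpy as np
print(robot.grasp_offset, readout.get_state())
a=viewer.grab_frame("scene");b=viewer.grab_frame("top")
for n,i in(("scene",a),("top",b)):
    cv2.imwrite(f"pics/{n}0.png",cv2.resize(i[:,:,::-1],(800,600),interpolation=cv2.INTER_CUBIC)); np.save(f"pics/{n}0.npy",i)
    c=viewer.calibration(n); print(n,{k:np.round(v,3).tolist() for k,v in c.items()})
print(viewer.calibration("wrist"))
E
```

```text
pics
46.699999999999996 {'t': 0.0, 'joint_positions': array([ 1.18435706,  0.43525935,  0.02496353,  1.57411664, -0.01159854,
        1.13396566, -0.07508753]), 'joint_vel': array([ 0.00057059,  0.00095984, -0.00094567,  0.00128166, -0.00024716,
       -0.00170875,  0.00020962]), 'tau': array([-1.54746936e-03, -6.67850804e+01,  9.84499678e-01, -3.14460289e+01,
       -6.06539729e-02,  4.28080908e-02,  1.26972491e-04]), 'tool_pos': array([ 174.87098303, -599.61162513,  291.41461884]), 'tool_rot': array([-7.80620738e-04,  9.89949401e-01,  1.41419727e-01, -1.84066330e-04]), 'force': array([-0.74688507, -0.79176676, -0.88706341]), 'torque': array([-0.03091873,  0.00012037,  0.09907234]), 'grip_width': 91.76898344991808}
scene {'intrinsics': [[528.661, 0.0, 274.587], [0.0, 528.661, 202.558], [0.0, 0.0, 1.0]], 'dist': [0.013, 0.0, 0.0, 0.0, 0.0], 'extrinsics': [[-0.283, 0.959, 0.016, 180.884], [0.592, 0.188, -0.784, -291.352], [-0.754, -0.212, -0.621, 1909.246], [0.0, 0.0, 0.0, 1.0]]}
top {'intrinsics': [[470.425, 0.0, 279.865], [0.0, 470.425, 214.47], [0.0, 0.0, 1.0]], 'dist': [-0.062, 0.0, 0.0, 0.0, 0.0], 'extrinsics': [[-0.084, -0.996, -0.001, 31.179], [-0.975, 0.082, -0.206, 616.073], [0.206, -0.017, -0.978, 1129.635], [0.0, 0.0, 0.0, 1.0]]}
{'intrinsics': array([[293.39525153,   0.        , 279.37357792],
       [  0.        , 293.39525153, 208.1165005 ],
       [  0.        ,   0.        ,   1.        ]]), 'dist': array([-0.03243326,  0.        ,  0.        ,  0.        ,  0.        ]), 'tool_from_camera': array([[-1.53045695e-04, -9.59586859e-01, -2.81412575e-01,
         7.66099686e+01],
       [ 9.99999953e-01, -2.21345836e-04,  2.10917608e-04,
        -8.47138399e-01],
       [-2.64683266e-04, -2.81412529e-01,  9.59586848e-01,
        -9.25664207e+01],
       [ 0.00000000e+00,  0.00000000e+00,  0.00000000e+00,
         1.00000000e+00]])}
```

View pics/top0.png

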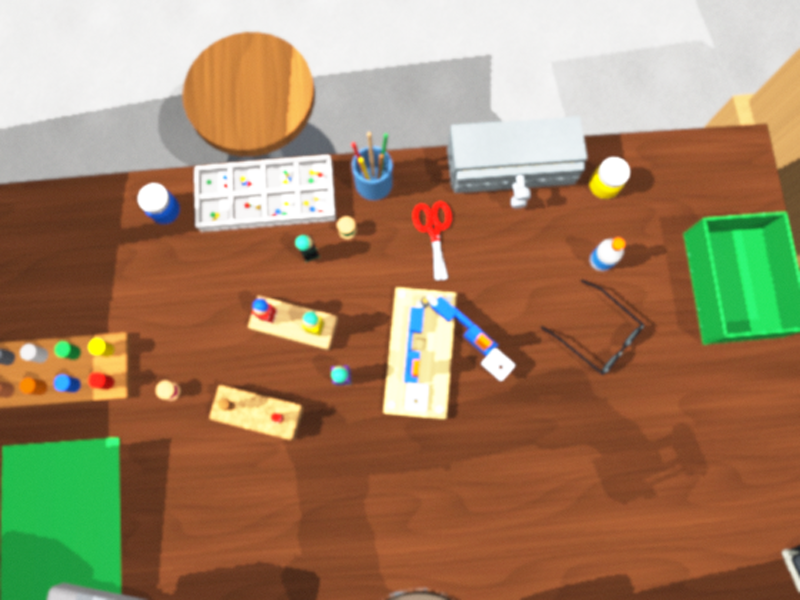

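View pics/scene0.png

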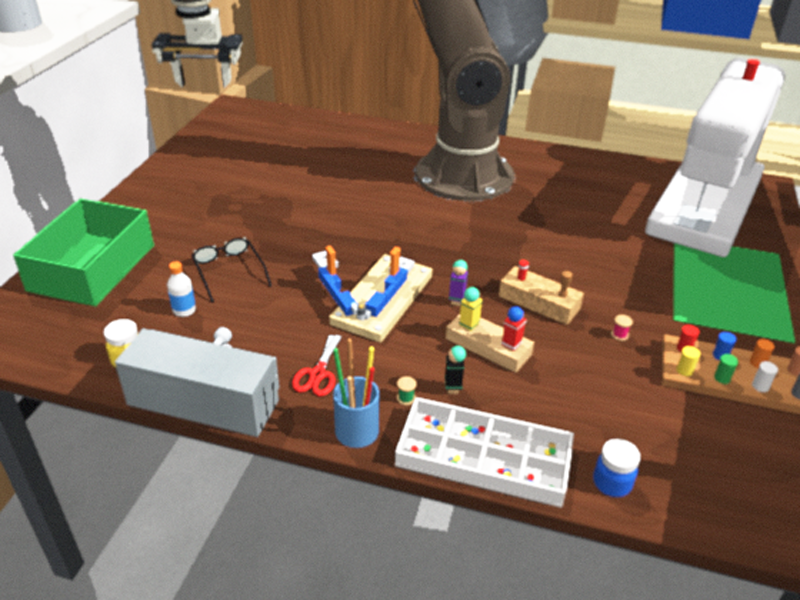

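Picture 1 (top): yellow doll with teal kerchief at (312,320) in the stand next to the red doll (262,308). Jig spans (384–457, 287–418), with its front towards the robot and the jaw open to the right. The pin is at (278,417) and the awl at (226,403).
Picture 2 (scene): yellow doll at (470,303), purple look-alike at (459,283), black look-alike at (455,368).

Could be taken for the doll, top-view pixels: yellow (312,320) = target, purple (340,373), black (306,246), red (262,308), yellow peg/jar (98,346)/(610,178). Could be taken for the pin: awl (226,403), and the red peg (100,380).

```bash
cat > h.py <<'E'
from station import readout, viewer, order, robot
import cv2,numpy as np
from scipy.spatial.transform import Rotation as Ro
from scipy.optimize import least_squares
def pose(s=None):
    s=s or readout.get_state(); q=s["tool_rot"]
    return Ro.from_quat([q[1],q[2],q[3],q[0]]).as_matrix(), np.array(s["tool_pos"])
def cam(n,P=None):
    c=viewer.calibration(n)
    if n=="wrist":
        R,p=P; T=np.eye(4);T[:3,:3]=R;T[:3,3]=p
        E=np.linalg.inv(T@c["tool_from_camera"])
    else: E=c["extrinsics"]
    return c["intrinsics"],c["dist"],E
def back(C,uv,z):
    K,d,E=C; u=cv2.undistortPoints(np.array([[uv]],float),K,d)[0,0]
    r=E[:3,:3].T@np.array([u[0],u[1],1]); o=-E[:3,:3].T@E[:3,3]
    return o+r*(z-o[2])/r[2]
def proj(C,X):
    K,d,E=C; X=np.asarray(X,float).reshape(-1,3)
    return cv2.projectPoints(X,cv2.Rodrigues(E[:3,:3])[0],E[:3,3],K,d)[0][:,0]
def place(par,loc):  # par x,y,yaw ; loc Nx3
    l=np.asarray(loc,float).reshape(-1,3);c,s=np.cos(par[2]),np.sin(par[2])
    return np.c_[par[0]+c*l[:,0]-s*l[:,1],par[1]+s*l[:,0]+c*l[:,1],l[:,2]]
def fit(C,loc,uv,x0):
    uv=np.asarray(uv,float)
    r=least_squares(lambda p:(proj(C,place(p,loc))-uv).ravel(),x0,x_scale=[1,1,.01])
    return r.x,np.abs(r.fun).max()
def go(x,y,zgrasp,yopen=None):
    """delta in tool axes (m) and turn (deg) to put the grasp point at x,y,zgrasp, opening dir at world angle yopen(rad)"""
    R,p=pose(); d=R.T@(np.array([x,y,zgrasp+robot.grasp_offset])-p)/1000
    t=0
    if yopen is not None:
        cur=np.arctan2(R[1,1],R[0,1]); t=np.degrees(-(yopen-cur)); t=(t+90)%180-90
    print("tool shift m",np.round(d,4),"turn deg",round(t,2)," now grasp",np.round(p+R[:,2]*robot.grasp_offset,1)); return d,t
def snap(name,fn,crop=None,k=1):
    P=pose(); i=viewer.grab_frame(name); np.savez("pics/"+fn+".npz",i=i,R=P[0],p=P[1])
    j=i[:,:,::-1]
    if crop: a,b,c,d=crop; j=j[b:d,a:c]
    cv2.imwrite("pics/"+fn+".png",cv2.resize(j,None,fx=k,fy=k,interpolation=cv2.INTER_CUBIC)); return i,P
E
python3 - <<'E'
from h import *
T=cam("top");f=.7
J=np.array([(396,287),(457,291),(447,418),(384,415)])*f
print("jig",fit(T,[(100,55,20),(100,-55,20),(-130,-55,20),(-130,55,20)],J,[580,0,0]))
S=np.array([(259,295),(337,318),(330,348),(248,325)])*f
print("stand",fit(T,[(30,75,30),(30,-75,30),(-30,-75,30),(-30,75,30)],S,[600,200,0]))
B=np.array([(220,385),(302,408),(294,440),(210,417)])*f
print("block",fit(T,[(30,75,40),(30,-75,40),(-30,-75,40),(-30,75,40)],B,[450,200,0]))
print("pin",back(T,np.array((278,417))*f,80),"doll",back(T,np.array((312,320))*f,104),"jawtab",back(T,np.array((484,341))*f,100),"purple",back(T,np.array((340,373))*f,100),"glue",back(T,np.array((615,244))*f,110))
for p in [(316,301)]: pass
i=np.load("pics/top0.npy")[190:320,140:270,::-1]; cv2.imwrite("pics/crop1.png",cv2.resize(i,None,fx=4.5,fy=4.5,interpolation=cv2.INTER_CUBIC))
E
```

```text
jig (array([ 5.53474162e+02, -5.55595121e+01, -1.69360449e-01]), np.float64(1.6470748205128984))
stand (array([ 6.12221898e+02,  1.74416124e+02, -3.61033174e-01]), np.float64(1.5760313350606339))
block (array([ 4.52577885e+02,  2.46940218e+02, -3.41273850e-01]), np.float64(1.27687416606463))
pin [439.12816718 202.00429249  80.        ] doll [597.09780596 131.57762326 104.        ] jawtab [ 536.77903845 -158.1999885   100.        ] purple [502.93662335  90.13664279 100.        ] glue [ 686.5069048  -405.40440573  110.        ]
```

View pics/crop1.png

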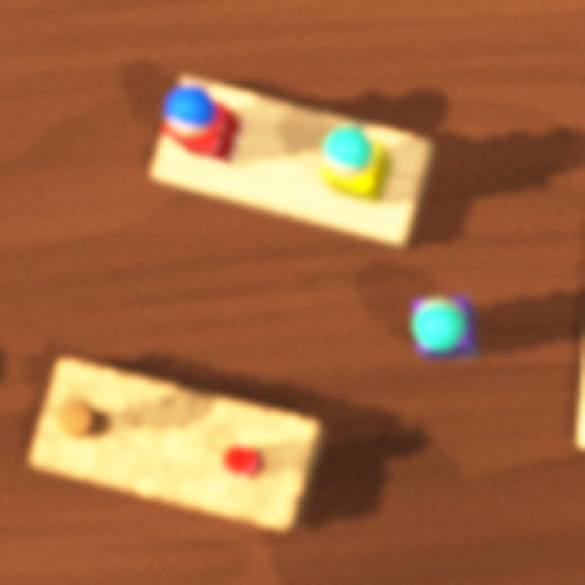

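Picture 3: the yellow-bodied doll at crop (355,165) is the target; purple at (440,327) is separate. The pin (red) is at (243,460), the awl at (80,418). Now moving to the jig for a wrist view.

```bash
python3 -c "
from h import *
go(555,-55,253,np.pi/2-.17)"
```

```text
tool shift m [ 0.5174 -0.4165 -0.0077] turn deg 26.0  now grasp [ 174.8 -599.6  244.8]
```

```bash
python3 -m creep '[[[0.043,-0.0347,0],0,1],[[0.043,-0.0347,0],0,1],[[0.043,-0.0347,0],0,1],[[0.043,-0.0347,0],0,1],[[0.043,-0.0347,0],0,1]]' 20 | tail -3; python3 -m creep '[[[0.043,-0.0347,0],0,1],[[0.043,-0.0347,0],0,1],[[0.043,-0.0347,0],0,1],[[0.043,-0.0347,0],0,1],[[0.043,-0.0347,0],0,1]]'|tail -3;  python3 -m creep '[[[0.043,-0.0347,-0.007],0,1],[[0.043,-0.0347,0],8.7,1],[[0,0,0],8.7,1],[[0,0,0],8.6,1],[[0,0,0],0,1]]'|tail -3
python3 - <<'E'
from h import *
go(555,-55,253,np.pi/2-.17)
snap("wrist","w1",k=1.42)
E
```

```text
tool_rot: [-0.0, 0.99, 0.141, -0.0]
force: [0.4, -0.1, 0.3]
grip_width: 91.9
tool_rot: [0.0, 0.99, 0.141, -0.0]
force: [0.6, -1.0, -0.1]
grip_width: 91.8
tool_rot: [0.0, 0.996, -0.084, -0.0]
force: [0.5, 0.2, 0.1]
grip_width: 91.6
tool shift m [ 0.0013 -0.0009 -0.0009] turn deg 0.06  now grasp [553.6 -55.6 252.1]
```

View pics/w1.png

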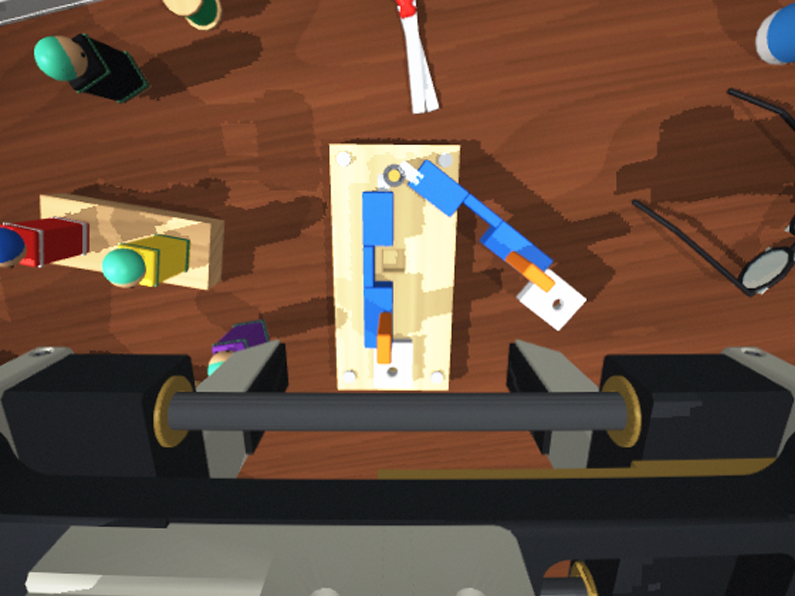

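Picture 4 (wrist): jig base corners (330,145), (460,146), (449,390), (337,390). Hinge (394,175), fixed eye (392,372), socket (392,260), open jaw's eye (558,304). Yellow doll body right edge x≈189 (y 235–268) on the stand.

```bash
python3 - <<'E'
from h import *
d=np.load("pics/w1.npz");W=cam("wrist",(d["R"],d["p"]));k=1/1.42
loc=[(100,55,20),(100,-55,20),(-130,-55,20),(-130,55,20),(-105,0,32),(62,26,46),(62,0,46)]
uv=np.array([(330,145),(460,146),(449,390),(337,390),(392,372),(363,192),(392,192)])*k
J,e=fit(W,loc,uv,[553,-55,-.17]);print("jig",J,e);print(np.round((proj(W,place(J,loc))-uv)/k,1).tolist())
print("socket px",proj(W,place(J,[0,0,20]))/k,"hinge px",proj(W,place(J,[75,0,46]))/k)
H=place(J,[75,0,46])[0]; e=back(W,np.array((558,304))*k,46); v=H-e; print("jaw radius",np.linalg.norm(v[:2]),"angle",np.arctan2(v[1],v[0])-J[2])
loc=[(30,75,30),(30,-75,30),(-30,-75,30)]
S,e=fit(W,loc,np.array([(40,194),(223,220),(209,290)])*k,[612,174,-.36]);print("stand",S,e)
print("doll hyp",place(S,[0,-45,30]),"px",proj(W,place(S,[(a,-45+b,z) for z in(30,90) for a,b in((14,14),(14,-14),(-14,-14),(-14,14))]))/k)
print("doll right edge", back(W,np.array((189,235))*k,30),back(W,np.array((189,268))*k,30))
print("head", back(W,np.array((124,267))*k,104))
i=d["i"][120:230,10:170,::-1];cv2.imwrite("pics/crop2.png",cv2.resize(i,None,fx=5,fy=5,interpolation=cv2.INTER_CUBIC))
E
```

```text
jig [ 5.53534941e+02 -5.19845487e+01 -1.78385878e-01] 1.4228606443944614
[[-0.7, -0.5], [-0.3, -0.2], [-1.2, 0.0], [0.5, -0.9], [0.8, 0.4], [-1.2, 0.3], [2.0, 0.6]]
socket px [[393.64892989 261.45029341]] hinge px [[394.14511132 175.9053112 ]]
jaw radius 178.79966939090323 angle 0.9362137732563305
stand [ 6.12883677e+02  1.74128814e+02 -3.46975905e-01] 5.065519761454198
doll hyp [[597.58117984 131.81057201  30.        ]] px [[164.80948727 231.86301787]
 [196.56985593 237.3611226 ]
 [195.15205161 268.16062073]
 [164.03340424 262.80826543]
 [121.88595534 243.00858865]
 [159.44252855 249.48232122]
 [158.72423333 285.57507453]
 [122.06637782 279.28490527]]
doll right edge [609.13945333 119.88012334  30.        ] [580.74827671 128.8609062   30.        ]
head [599.41253101 135.07337651 104.        ]
```

View pics/crop2.png

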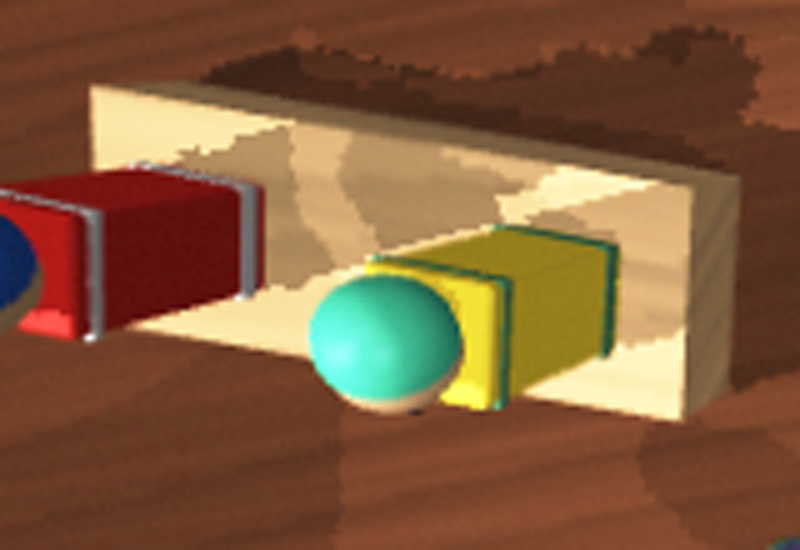

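Picture 5: doll body bottom corners at crop (500,227), (618,247), (607,355); top corners (372,258), (510,280), (497,407).

```bash
python3 - <<'E'
from h import *
d=np.load("pics/w1.npz");W=cam("wrist",(d["R"],d["p"]))
q=lambda a:np.array(a)/5.+[10,120]
loc=[(14,14,30),(14,-14,30),(-14,-14,30),(14,14,90),(14,-14,90),(-14,-14,90)]
uv=q([(500,227),(618,247),(607,355),(372,258),(510,280),(497,407)])
D,e=fit(W,loc,uv,[597,131,-.35]);print("doll",D,e,np.round((proj(W,place(D,loc))-uv),1).tolist())
loc=[(30,75,30),(30,-75,30),(-30,-75,30)]
S,e=fit(W,loc,q([(90,85),(692,187),(685,420)]),[612,174,-.36]);print("stand",S,e,place(S,[0,-45,30]))
go(D[0],D[1],140,np.pi/2+D[2])
E
```

```text
doll [ 5.97039527e+02  1.36146422e+02 -3.71740373e-01] 3.203963482719786 [[3.2, -1.3], [1.9, -0.9], [2.6, -1.0], [-1.9, 0.5], [-3.1, 1.3], [-1.6, 1.1]]
stand [ 6.12246946e+02  1.78403290e+02 -3.41904659e-01] 0.611286326302519 [[597.15925116 136.0079901   30.        ]]
tool shift m [ 0.011  -0.1965  0.1122] turn deg 11.75  now grasp [553.6 -55.8 252.3]
```

```bash
python3 -m creep '[[[0.0028,-0.0491,0.02],0,0.6],[[0.0028,-0.0491,0.03],0,0.6],[[0.0028,-0.0491,0.03],0,0.6],[[0.0026,-0.0492,0.032],10.2,0.6],[[0,0,0],0,0.6]]' 20 | tail -2
python3 - <<'E'
from h import *
go(597.1,136.1,78,np.pi/2-.345)
snap("wrist","w2",k=1.42)
E
```

```text
force: [-0.1, -1.0, 0.6]
grip_width: 55.3
tool shift m [0.0029 0.0044 0.0597] turn deg 0.26  now grasp [595.9 141.2 137.7]
```

View pics/w2.png

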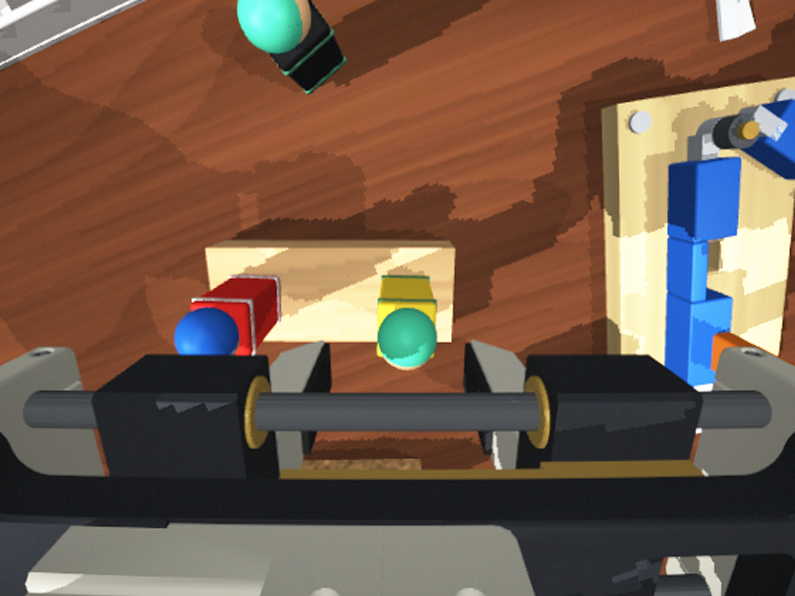

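Picture 6: doll centred near column 407, with back edges at (383–430, 277) and (379–437, 300). The red doll is clear of the left finger.

```bash
python3 - <<'E'
from h import *
d=np.load("pics/w2.npz");W=cam("wrist",(d["R"],d["p"]));k=1/1.42
loc=[(30,75,30),(30,-75,30),(-30,-75,30)]
S,e=fit(W,loc,np.array([(206,248),(455,246),(452,342)])*k,[612,174,-.36]);print("stand",S,e,place(S,[0,-45,30]))
for z,a,b in((30,(383,276),(430,277)),(90,(379,300),(437,300))):
    A=back(W,np.array(a)*k,z);B=back(W,np.array(b)*k,z);m=(A+B)/2;v=B-A;w=np.linalg.norm(v);n=np.array([v[1],-v[0],0])/w
    print(z,"w",w,"yaw",np.arctan2(v[1],v[0])+np.pi/2,"centre",m+14*n,m-14*n)
E
```

```text
stand [ 6.12423190e+02  1.78697009e+02 -3.38897489e-01] 1.1073945026058993 [[597.4630529  136.25652927  30.        ]]
30 w 28.659242953816317 yaw -0.3626821109944556 centre [595.50412392 136.42061072  30.        ] [621.68268528 126.48668274  30.        ]
90 w 27.203388265329046 yaw -0.34092094124398775 centre [599.0349978 135.612112   90.       ] [625.42351782 126.25016718  90.        ]
```

```bash
python3 -m creep '[[[0.0029,0.0046,0],0.3,0.6],[[0,0,0.02],0,0.6],[[0,0,0.02],0,0.6],[[0,0,0.0197],0,0.6],[[0,0,0],0,0.6]]' 20 | tail -2
python3 -m creep '[[[0,0,0],0,0.2],[[0,0,0],0,0.2],[[0,0,0],0,0.2],[[0,0,0],0,0.2]]' 20 | tail -2
python3 - <<'E'
from h import *
print(readout.get_state()["force"]);go(597.1,136.1,78,np.pi/2-.345)
E
```

```text
force: [0.6, -0.1, 0.6]
grip_width: 55.1
force: [0.3, 1.3, 1.9]
grip_width: 28.5
[0.31105669 1.27529927 1.90670823]
tool shift m [-0.0039 -0.0037  0.0034] turn deg -0.45  now grasp [599.6 131.3  81.4]
```

```bash
python3 -m creep '[[[0,0,-0.02],0,0.2],[[0,0,-0.03],0,0.2],[[0,0,-0.03],0,0.2],[[0,0,-0.02],0,0.2],[[0,0,0],0,0.2]]' 20 | tail -2
python3 -m creep '[[[0,0,0],0,0.2],[[0,0,0],0,0.2]]' | tail -2
python3 - <<'E'
from h import *
print(readout.get_state()["force"]);go(553.5,-52,180,np.pi/2-.178)
snap("wrist","w3",(150,130,430,330),k=2.8)
E
```

```text
force: [-0.3, 0.2, -0.2]
grip_width: 27.9
force: [0.2, 0.0, -0.7]
grip_width: 27.8
[ 0.15043656  0.02780513 -0.74752995]
tool shift m [ 0.0209  0.1867 -0.0003] turn deg -10.04  now grasp [598.4 130.4 179.5]
```

View pics/w3.png

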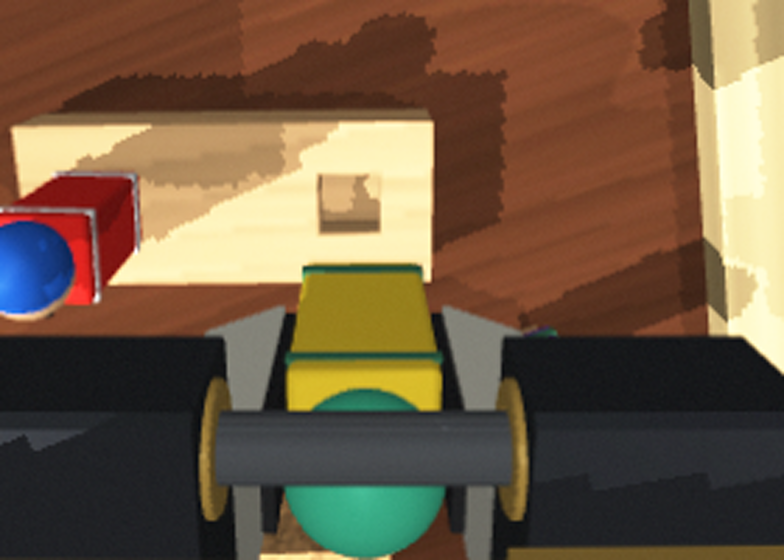

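Picture 7: doll held; back edges at crop (303–423, 269) bottom and (288–441, 357) top. The stand hole is empty.

```bash
python3 - <<'E'
from h import *
W=cam("wrist",(np.eye(3),np.zeros(3)))
q=lambda a:np.array(a)/2.8+[150,130]
for z,a,b in((98.1,(303,269),(423,268)),(38.1,(288,357),(441,357)),(94,(303,269),(423,268)),(42,(288,357),(441,357))):
    A=back(W,q(a),z);B=back(W,q(b),z);print(z,A,B,"w",B[1]-A[1],"centre x",(A[0]+B[0])/2-14)
E
```

```text
98.1 [  7.19133481 -15.65562933  98.1       ] [ 7.43933164 13.8990794  98.1       ] w 29.554708732149436 centre x -6.684666777105278
38.1 [ 12.51868327 -14.06964044  38.1       ] [12.50309814 12.63775482 38.1       ] w 26.707395263782175 centre x -1.4891092960098504
94 [  8.66946975 -15.34496837  94.        ] [ 8.91213385 13.57421971 94.        ] w 28.919188070299747 centre x -5.209198199589274
42 [ 10.62604109 -14.45350038  42.        ] [10.6099908  13.05101256 42.        ] w 27.50451294045182 centre x -3.3819840548394424
```

```bash
python3 -m creep '[[[0.0063,0.0465,0],0,0.2],[[0.0063,0.0465,0],0,0.2],[[0.0063,0.0465,0],0,0.2],[[0.0063,0.0465,0],-5,0.2],[[0,0,0],-5,0.2]]' 20 | tail -2
python3 -m creep '[[[0,0,0],0,0.2],[[0,0,0.02],0,0.2],[[0,0,0],0,0.2],[[0,0,0],0,0.2]]' | tail -2
python3 - <<'E'
from h import *
print(readout.get_state()["force"]);go(557.6,-53.1,160,np.pi/2-.178)
snap("wrist","w4",k=1.42)
E
```

```text
force: [0.1, 0.8, -0.6]
grip_width: 28.0
force: [-0.4, 0.0, -0.1]
grip_width: 27.9
[-0.41306628  0.00985922 -0.11669792]
tool shift m [-0.0007  0.0014  0.0011] turn deg -0.03  now grasp [558.6 -51.9 161.1]
```

View pics/w4.png

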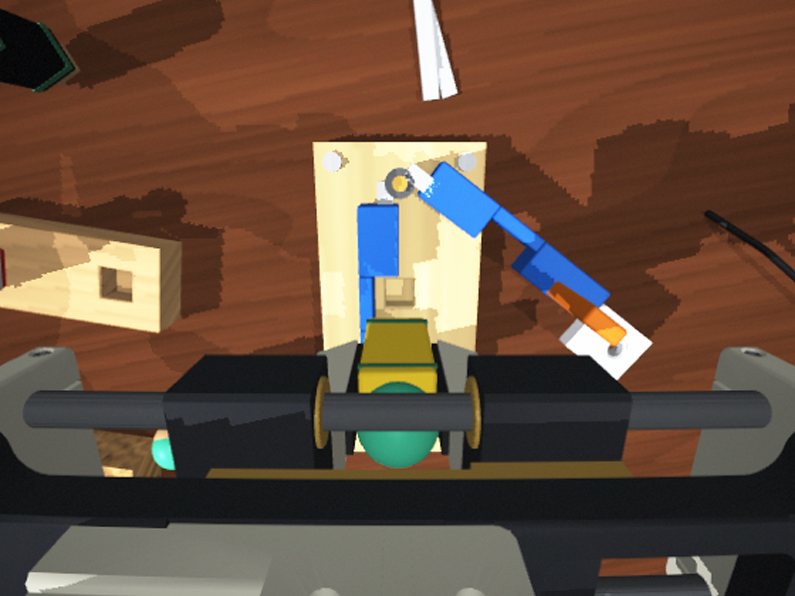

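Picture 8: hovering with the doll. Base far corners (313,142) and (487,142), fixed half edges (358,205), (398,205), (398,276), hinge (400,183), socket mouth around (400,292).

```bash
python3 - <<'E'
from h import *
d=np.load("pics/w4.npz");W=cam("wrist",(d["R"],d["p"]));k=1/1.42
loc=[(100,55,20),(100,-55,20),(62,26,46),(62,0,46),(18,0,46),(18,26,46)]
uv=np.array([(313,142),(487,142),(358,205),(398,205),(398,276),(358,276)])*k
J,e=fit(W,loc,uv,[553,-55,-.17]);print("jig",J,e);print(np.round((proj(W,place(J,loc))-uv)/k,1).tolist())
print("socket corners px",(proj(W,place(J,[(10,10,20),(10,-10,20),(-10,-10,20),(-10,10,20)]))/k).round().tolist(),"hinge",proj(W,place(J,[75,0,50]))/k)
print("socket in tool",d["R"].T@(place(J,[0,0,20])[0]-d["p"]))
D=d["R"]@np.array([-4.3,-.85,0])+d["p"];print("doll axis by camera",D)
Wt=cam("wrist",(np.eye(3),np.zeros(3)))
for z,a,b in((92,(366,320),(433,319)),(44,(358,366),(437,366))):
    A=back(Wt,np.array(a)*k,z);B=back(Wt,np.array(b)*k,z);print(z,A,B)
i=d["i"];c=i[180:240,230:340,::-1];cv2.imwrite("pics/c4.png",cv2.resize(c,None,fx=7,fy=7,interpolation=cv2.INTER_CUBIC))
E
```

```text
jig [ 5.54581581e+02 -5.15674771e+01 -1.84228171e-01] 1.2625270587496402
[[0.2, -0.9], [-0.8, 0.1], [-1.8, -0.1], [1.6, 0.1], [1.1, 0.5], [-0.3, 0.3]]
socket corners px [[384.0, 279.0], [413.0, 279.0], [413.0, 306.0], [384.0, 306.0]] hinge [[399.82118857 182.88891638]]
socket in tool [ -3.9653262    0.41126055 187.78083819]
doll axis by camera [554.48036866 -50.29882872 207.78105938]
92 [ 10.07926515 -15.46460009  92.        ] [10.56385195 16.00527118 92.        ]
44 [  9.70165758 -14.99816417  44.        ] [ 9.68711451 13.43059808 44.        ]
```

View pics/c4.png

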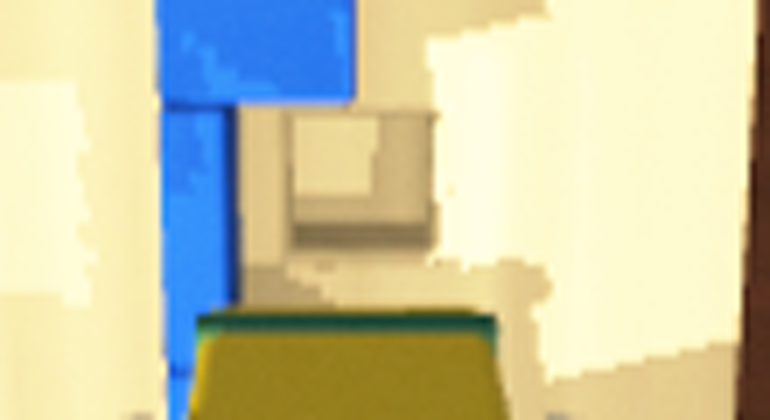

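Picture 9: socket mouth spans crop 288–435 × 110–250, about 2 mm to tool +y of the doll; x is aligned. I'll correct and descend.

```bash
python3 -m creep '[[[0,0.002,0.02],0,0.2],[[0,0,0.03],0,0.2],[[0,0,0.02],0,0.2],[[0,0,0],0,0.2]]' 20 | grep -E "pos|force|t:"
python3 -m creep '[[[0,0,0.005],0,0.2],[[0,0,0],0,0.2]]' | grep -E "pos|force"
python3 -m creep '[[[0,0,0.004],0,0.2],[[0,0,0],0,0.2]]' | grep -E "pos|force"
python3 -m creep '[[[0,0,0.004],0,0.2],[[0,0,0],0,0.2]]' | grep -E "pos|force"
```

```text
t: 6.42
tool_pos: [557.5, -54.3, 136.9]
tool_rot: [0.0, 0.996, -0.089, -0.001]
force: [-0.2, 1.0, -0.6]
tool_pos: [558.4, -54.5, 133.2]
force: [-0.0, -0.2, 0.3]
tool_pos: [557.9, -54.6, 128.5]
force: [-0.3, 0.1, -0.4]
tool_pos: [557.8, -54.5, 124.2]
force: [0.6, 0.7, -0.9]
```

```bash
for i in 1; do python3 -m creep '[[[0,0,0.003],0,0.2],[[0,0,0],0,0.2]]' | grep -E "pos|force"
python3 -m creep '[[[0,0,0.003],0,0.2],[[0,0,0],0,0.2]]' | grep -E "pos|force"; python3 -m creep '[[[0,0,0.002],0,0.2],[[0,0,0],0,0.2]]' | grep -E "pos|force"; done
```

```text
tool_pos: [557.8, -54.6, 121.3]
force: [-0.1, 0.1, -0.0]
tool_pos: [558.0, -54.5, 118.4]
force: [-0.4, 0.3, -0.4]
tool_pos: [558.5, -54.3, 117.7]
force: [-3.1, 1.0, 13.5]
```

```bash
python3 -m creep '[[[0,0,0],0,0.6],[[0,0,0],0,0.6],[[0,0,0],0,0.6],[[0,0,0],0,0.6]]' 20 | grep -E "pos|force|width"
python3 -m creep '[[[0,0,-0.005],0,0.6],[[0,0,-0.035],0,0.6],[[0,0,-0.04],0,0.6],[[0,0,0],0,0.05],[[0,0,0],0,0.0]]' | grep -E "pos|force|width"
python3 - <<'E'
from h import *
J=[554,-53.7,-.18]
snap("wrist","w5",k=1.42)
R,p=pose()
prev=None
for th,g in((.94,18),(.94,2),(.8,0),(.65,0),(.5,0),(.35,0),(.2,0),(.1,0),(0,0)):
    c=np.array([75-135*np.cos(th)+(12+g)*np.sin(th)+9.5, -135*np.sin(th)-(12+g)*np.cos(th)-19])
    w=place(J,[c[0],c[1],127.7])[0]; t=R.T@(w-(p if prev is None else prev))
    print(th,c.round(1),w.round(1),"tool d",t.round(1)); prev=w
go(554,-53,81,np.pi/2-.18)
E
```

```text
tool_pos: [557.9, -54.6, 116.3]
force: [0.3, 0.1, 0.3]
grip_width: 54.6
tool_pos: [557.7, -54.6, 196.4]
force: [-0.7, -0.2, -0.8]
grip_width: 39.7
0.94 [  29.1 -145.7] [ 556.5 -202.3  127.7] tool d [ 25.5 145.5  68.1]
0.94 [  16.2 -136.3] [ 545.5 -190.7  127.7] tool d [-12.9  -9.5   0. ]
0.8 [  -0.9 -124.2] [ 530.8 -175.7  127.7] tool d [-17.1 -12.1   0. ]
0.65 [ -15.7 -110.3] [ 518.8 -159.4  127.7] tool d [-14.7 -14.    0. ]
0.5 [-28.2 -94.3] [ 509.4 -141.4  127.7] tool d [-12.5 -16.    0. ]
0.35 [-38.2 -76.6] [ 502.7 -122.2  127.7] tool d [-10.  -17.7   0. ]
0.2 [-45.4 -57.6] [ 499.  -102.2  127.7] tool d [ -7.2 -19.    0. ]
0.1 [-48.6 -44.4] [498.2 -88.7 127.7] tool d [ -3.2 -13.2  -0. ]
0 [-50.5 -31. ] [498.8 -75.2 127.7] tool d [ -1.9 -13.4  -0. ]
tool shift m [-0.0035 -0.001   0.0681] turn deg 0.07  now grasp [557.3 -54.6 149.1]
```

View pics/w5.png

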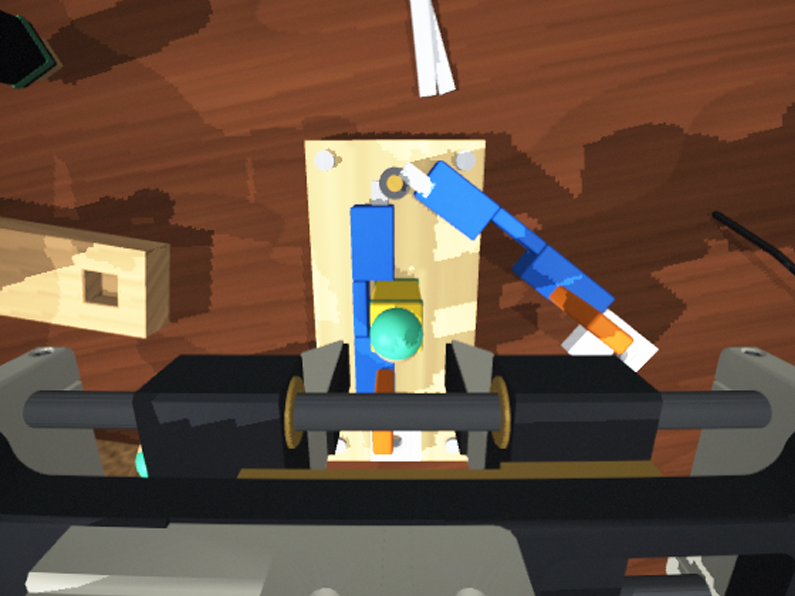

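Picture 10: doll upright in the socket and free, head at (396,333); jaw still open with its tab at (590,322). Now I'll sweep the jaw shut with closed fingers.

```bash
python3 -m creep '[[[0.01,0.05,0],0,0],[[0.01,0.05,0],0,0],[[0.0055,0.0455,0],0,0],[[0,0,0.03],0,0],[[0,0,0.038],0,0]]' 20 | grep -E "pos|force|width"
python3 -m creep '[[[0,0,0],0,0],[[-0.0129,-0.0095,0],0,0],[[-0.0171,-0.0121,0],0,0],[[-0.0147,-0.014,0],0,0],[[-0.0125,-0.016,0],0,0]]' | grep -E "pos|force|width"
python3 -m creep '[[[-0.01,-0.0177,0],0,0],[[-0.0072,-0.019,0],0,0],[[-0.0032,-0.0132,0],0,0],[[-0.0019,-0.0094,0],0,0],[[0,0,0],0,0]]' | grep -E "pos|force|width"
```

```text
tool_pos: [556.9, -203.2, 127.1]
force: [0.5, 0.1, -0.6]
grip_width: 0.2
tool_pos: [509.7, -140.2, 130.0]
force: [1.5, -0.4, -0.1]
grip_width: 0.5
tool_pos: [499.0, -78.2, 128.6]
force: [0.5, -0.9, -0.5]
grip_width: 0.7
```

```bash
python3 -m creep '[[[0,-0.003,0],0,0],[[0,0,0],0,0]]' | grep -E "pos|force"
python3 -m creep '[[[0,-0.002,0],0,0],[[0,0,0],0,0]]' | grep -E "pos|force"
python3 -m creep '[[[0,-0.001,0],0,0],[[0,0,0],0,0]]' | grep -E "pos|force"
```

```text
tool_pos: [499.3, -76.3, 128.5]
force: [-0.0, -0.5, 0.4]
tool_pos: [499.6, -74.1, 128.5]
force: [0.9, -0.2, -0.2]
tool_pos: [499.6, -73.7, 128.5]
force: [-0.4, -3.3, 0.5]
```

```bash
python3 -m creep '[[[0,-0.001,0],0,0],[[0,0,0],0,0],[[0,0.02,0],0,0],[[0,0,-0.05],0,0.2],[[0,0,-0.02],0,0.5]]' | grep -E "pos|force"
python3 - <<'E'
from h import *
go(445,198,150)
E
```

```text
tool_pos: [497.3, -91.5, 200.7]
force: [0.6, 0.1, 0.2]
tool shift m [-0.103  -0.2756  0.0039] turn deg 0  now grasp [497.5 -91.5 154. ]
```

```bash
python3 -m creep '[[[-0.02,-0.055,0],0,0.5],[[-0.02,-0.055,0],0,0.5],[[-0.021,-0.055,0],0,0.5],[[-0.021,-0.055,0],0,0.5],[[-0.021,-0.055,0],0,0.5]]' | grep -E "pos|force"
python3 -m creep '[[[-0.01,0,0],0,0.5],[[0,0,0],0,0.5],[[0,0,0],0,0.5]]' | grep -E "pos|force"
python3 - <<'E'
from h import *
i,P=snap("wrist","w6",k=1.42)
hsv=cv2.cvtColor(i,cv2.COLOR_RGB2HSV);m=cv2.inRange(hsv,(0,150,90),(6,255,255))|cv2.inRange(hsv,(174,150,90),(180,255,255))
n,l,s,c=cv2.connectedComponentsWithStats(m)
W=cam("wrist",P)
print("pred pin top px",proj(W,[[438,203.5,80]]),"bottom",proj(W,[[438,203.5,40]]))
for a,b in zip(s,c):
    if 30<a[4]<20000: print(a,b)
E
```

```text
tool_pos: [443.3, 199.4, 198.8]
force: [1.0, 0.1, 0.1]
tool_pos: [434.6, 197.5, 198.5]
force: [-0.6, 0.3, 0.4]
pred pin top px [[272.08419509 223.30306261]] bottom [[273.09517023 208.47651849]]
[256 199  20  15 151] [266.37086093 204.54966887]
[253 210  23  23 393] [264.19338422 220.99745547]
```

View pics/w6.png

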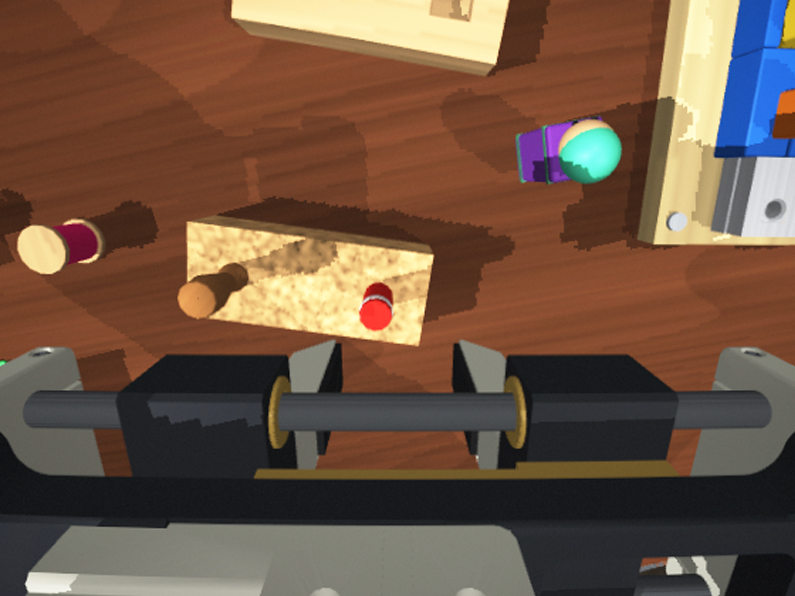

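Picture 11: pin head top at (376,315) in the cork block, awl at (200,298) clear. The jig's upper eye hole is visible at (775,209), with the jaw shut over the fixed eye.

```bash
python3 - <<'E'
from h import *
d=np.load("pics/w6.npz");W=cam("wrist",(d["R"],d["p"]));k=1/1.42
for uv in((264.5,221.5),(265,221)): print("pin top",back(W,uv,80))
i=d["i"];h=cv2.cvtColor(i,cv2.COLOR_RGB2HSV);m=(cv2.inRange(h,(0,150,60),(6,255,255))|cv2.inRange(h,(174,150,60),(180,255,255)))[195:237,248:282]
for r in range(0,42,2): 
    c=np.flatnonzero(m[r]); 
    if len(c): print(195+r,248+c.min(),248+c.max(),end='; ')
print("model ring", proj(W,[[438+9*np.cos(a),200+9*np.sin(a),80] for a in np.arange(0,6.3,1.571)]).round(1).tolist(), proj(W,[[438,200,80]]))
print("hole",back(W,np.array((775,209))*k,46),"expected",place([554,-53.7,-.18],[-105,0,46]))
p=back(W,(264.5,221.7),80);go(p[0],p[1],66)
E
```

```text
pin top [440.46380978 208.89702617  80.        ]
pin top [440.78876949 208.44560176  80.        ]
199 264 268; 201 260 272; 203 258 273; 205 257 275; 207 257 275; 209 256 275; 211 260 275; 213 257 275; 215 255 273; 217 254 274; 219 253 275; 221 253 275; 223 254 275; 225 254 274; 227 255 273; 229 257 272; 231 261 269; model ring [[274.4, 211.4], [265.0, 224.5], [278.7, 233.4], [288.3, 220.5], [274.4, 211.4]] [[276.60482976 222.5181983 ]]
hole [451.1984791  -33.52386785  46.        ] expected [[450.69641226 -34.90189479  46.        ]]
tool shift m [ 0.0034 -0.0123  0.0858] turn deg 0  now grasp [434.8 197.5 151.8]
```

```bash
python3 -m creep '[[[0.0034,-0.0113,0.02],0,0.5],[[0,0,0.03],0,0.5],[[0,0,0.02],0,0.5],[[0,0,0.0158],0,0.5],[[0,0,0],0,0.5]]' 20 | grep -E "pos|force"
python3 -m creep '[[[0,0,0],0,0.3],[[0,0,0],0,0.1],[[0,0,0],0,0.1],[[0,0,0],0,0.1],[[0,0,0],0,0.1]]' 25 | grep -E "pos|force|width"
python3 -m creep '[[[0,0,-0.02],0,0.1],[[0,0,-0.03],0,0.1],[[0,0,-0.03],0,0.1],[[0,0,0],0,0.1],[[0,0,0],0,0.1]]' 25 | grep -E "pos|force|width"
python3 - <<'E'
from h import *
i,P=snap("wrist","w7",(200,150,360,330),k=3)
go(450.7,-34.9,146)
E
```

```text
tool_pos: [439.3, 208.6, 111.9]
force: [-0.3, 0.3, 0.7]
tool_pos: [439.7, 209.6, 113.1]
force: [-0.1, -0.6, 6.0]
grip_width: 17.3
tool_pos: [439.1, 209.2, 192.2]
force: [-0.8, 0.4, -0.7]
grip_width: 17.2
tool shift m [ 0.0549  0.238  -0.0006] turn deg 0  now grasp [438.9 209.  145.2]
```

```bash
python3 - <<'E'
from h import *
d=np.load("pics/w7.npz");i=d["i"];h=cv2.cvtColor(i,cv2.COLOR_RGB2HSV)
m=cv2.inRange(h,(0,130,50),(6,255,255))|cv2.inRange(h,(174,130,50),(180,255,255))
n,l,s,c=cv2.connectedComponentsWithStats(m)
for j,a in enumerate(s):
    if a[4]>60 and j: print(a,c[j])
W=cam("wrist",(np.eye(3),np.zeros(3)))
print("model x=0: top rim front",proj(W,[[9,0,33.1],[-9,0,33.1],[9,0,73.1],[0,0,105],[0,9,73.1],[0,-9,73.1],[5,0,73.1]]).round(1).tolist())
for r in range(210,300,3): print(r,i[r,276:284].mean(0).round().astype(int),end=';')
E
```

```text
[263 239  33  29 606] [279.26567657 251.86468647]
[263 265  34  12 300] [279.34666667 271.47333333]
model x=0: top rim front [[281.6, 269.2], [281.6, 301.9], [281.1, 237.5], [280.8, 232.5], [295.7, 251.1], [266.5, 251.2], [281.1, 243.6]]
210 [113  84  53];213 [108  81  50];216 [114  85  53];219 [242 206 134];222 [251 227 152];225 [248 220 145];228 [243 212 144];231 [118 120 123];234 [115 118 122];237 [114 117 121];240 [130  21  18];243 [131  22  18];246 [131  21  18];249 [131  22  19];252 [130  21  18];255 [130  21  17];258 [130  21  18];261 [141 139 137];264 [169 141 140];267 [130  21  18];270 [196  36  31];273 [192  30  26];276 [140  37  36];279 [57 60 63];282 [65 66 70];285 [66 68 72];288 [72 74 79];291 [75 78 83];294 [74 78 81];297 [72 75 79];
```

```bash
python3 - <<'E'
import cv2
i=cv2.imread("pics/w7.png");print(i.shape)
E
```

```text
(540, 480, 3)
```

```bash
python3 -m creep '[[[0.0112,0.0475,0],0,0.1],[[0.0112,0.0475,0],0,0.1],[[0.0112,0.0475,0],0,0.1],[[0.0112,0.0475,0],0,0.1],[[0.011,0.0477,0],0,0.1]]' 25 | grep -E "pos|force"
python3 -m creep '[[[0,0,0],0,0.1],[[0,0,0],0,0.1],[[0,0,0.01],0,0.1],[[0,0,0],0,0.1],[[0,0,0],0,0.1]]' | grep -E "pos|force|width"
python3 - <<'E'
from h import *
i,P=snap("wrist","w8",(210,120,370,240),k=5)
go(451.5,-34.8,104,np.pi/2-.18)
W=cam("wrist",P)
f=lambda X:((proj(W,X)-[210,120])*5).round().tolist()
J=[554,-53.7,-.18]
print("hole pred",f(place(J,[-105,0,46])),"eye edges",f(place(J,[(-105,18,46),(-105,-18,46)])),"jig far halves", f(place(J,[(62,0,46),(0,0,107),(-65,1,100),(-40,1,100),(-65,12,100),(-40,12,100)])))
E
```

```text
tool_pos: [451.5, -36.0, 191.8]
force: [0.9, 0.6, 0.3]
tool_pos: [452.0, -33.7, 182.5]
force: [-0.2, 0.3, -0.2]
grip_width: 17.4
tool shift m [-0.0004  0.001   0.032 ] turn deg 0.13  now grasp [452.1 -33.9 136. ]
hole pred [[361.0, 499.0]] eye edges [[252.0, 499.0], [471.0, 499.0]] jig far halves [[367.0, -674.0], [372.0, -261.0], [359.0, 329.0], [360.0, 120.0], [269.0, 329.0], [266.0, 119.0]]
```

View pics/w8.png

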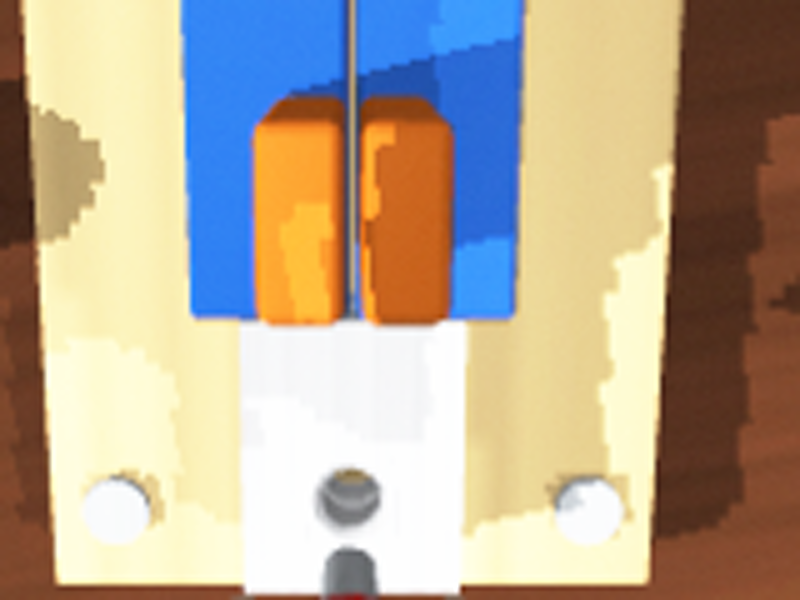

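Picture 12 (last): jaw shut, tabs side by side; eye hole at (350,498), pin shank tip centred at (350,560). They agree within about 0.3 mm, so I'm inserting.

```bash
python3 -m creep '[[[0,0,0.02],0,0.1],[[0,0,0.009],0,0.1],[[0,0,0],0,0.1]]' 25 | grep -E "pos|force"
python3 -m creep '[[[0,0,0.005],0,0.1],[[0,0,0],0,0.1]]' | grep -E "pos|force"
python3 -m creep '[[[0,0,0.004],0,0.1],[[0,0,0],0,0.1]]' | grep -E "pos|force"
```

```text
tool_pos: [451.7, -34.3, 153.4]
force: [-0.4, 0.3, -0.2]
tool_pos: [452.1, -34.4, 148.7]
force: [-0.1, -0.9, -0.0]
tool_pos: [452.0, -34.4, 144.6]
force: [-0.5, -0.5, -0.3]
```

```bash
for z in 1; do python3 -m creep '[[[0,0,0.004],0,0.1],[[0,0,0],0,0.1]]' | grep -E "pos|force"
python3 -m creep '[[[0,0,0.004],0,0.1],[[0,0,0],0,0.1]]' | grep -E "pos|force"
python3 -m creep '[[[0,0,0.004],0,0.1],[[0,0,0],0,0.1]]' | grep -E "pos|force"; done
```

```text
tool_pos: [452.0, -34.4, 140.5]
force: [0.0, 0.2, 0.8]
tool_pos: [452.0, -34.4, 136.5]
force: [-0.3, 0.6, -0.7]
tool_pos: [452.0, -34.4, 132.4]
force: [-0.4, -0.3, -0.7]
```

```bash
python3 -m creep '[[[0,0,0.005],0,0.1],[[0,0,0],0,0.1]]' | grep -E "pos|force"
python3 -m creep '[[[0,0,0.004],0,0.1],[[0,0,0],0,0.1]]' | grep -E "pos|force"
```

```text
tool_pos: [452.0, -34.4, 127.4]
force: [0.4, 0.3, 0.0]
tool_pos: [452.0, -34.4, 123.5]
force: [0.5, -0.1, -0.7]
```

```bash
python3 -m creep '[[[0,0,0.003],0,0.1],[[0,0,0],0,0.1]]' | grep -E "pos|force"
python3 -m creep '[[[0,0,0.002],0,0.1],[[0,0,0],0,0.1]]' | grep -E "pos|force"
python3 -m creep '[[[0,0,0.001],0,0.1],[[0,0,0],0,0.1]]' | grep -E "pos|force"
```

```text
tool_pos: [452.0, -34.4, 120.5]
force: [0.4, 1.1, -0.8]
tool_pos: [452.2, -34.4, 119.0]
force: [-2.0, -0.2, 7.1]
tool_pos: [452.2, -34.3, 118.8]
force: [-6.2, -0.3, 20.2]
```

```bash
python3 -m creep '[[[0,0,0],0,0.6],[[0,0,0],0,0.6],[[0,0,0],0,0.6],[[0,0,0],0,0.6]]' | grep -E "pos|force|width"
python3 -m creep '[[[0,0,-0.01],0,0.6],[[0,0,-0.03],0,0.6],[[0,0,-0.03],0,0.6],[[0.026,0,0],0,0.6],[[0.026,0,0],0,0.6]]' | grep -E "pos|force|width"
python3 -m creep '[[[0,0,0],0,0.6],[[0,0,0],0,0.6]]' | grep -E "pos|force|width"
python3 - <<'E'
from h import *
i,P=snap("wrist","w9");W=cam("wrist",P)
go(*place([553.8,-53.5,-.18],[-52.5,0,85])[0],np.pi/2-.18)
h=cv2.cvtColor(i,cv2.COLOR_RGB2HSV)
for nm,lo,hi in(("orange",(8,170,90),(20,255,255)),("teal",(70,100,60),(92,255,255)),("red",(0,150,60),(6,255,255))):
    n,l,s,c=cv2.connectedComponentsWithStats(cv2.inRange(h,lo,hi))
    print(nm,[(s[j].tolist(),c[j].round(1).tolist()) for j in range(1,n) if s[j][4]>60])
print("pred doll head",proj(W,place([553.8,-53.5,-.18],[0,0,94])),"tabs",proj(W,place([553.8,-53.5,-.18],[(-40,12,100),(-40,-12,100),(-65,12,100)])).tolist())
E
```

```text
tool_pos: [452.0, -34.4, 117.6]
force: [0.1, 0.7, 0.2]
grip_width: 52.2
tool_pos: [504.1, -43.8, 189.1]
force: [0.3, -0.2, 0.7]
grip_width: 55.2
tool_pos: [502.6, -43.5, 187.8]
force: [-0.7, 0.3, -0.1]
grip_width: 55.4
tool shift m [-0.      0.0006  0.0561] turn deg 0.08  now grasp [502.3 -43.5 141.1]
orange [([1, 0, 76, 20, 292], [40.0, 8.9]), ([262, 203, 16, 54, 802], [269.7, 230.3]), ([281, 203, 16, 54, 805], [288.2, 230.4])]
teal [([259, 136, 43, 40, 1336], [280.4, 155.7]), ([144, 214, 12, 28, 61], [150.2, 226.2]), ([75, 256, 20, 14, 124], [82.1, 261.5])]
red [([270, 264, 19, 13, 212], [279.0, 270.7])]
pred doll head [[282.13664897 161.49456556]] tabs [[263.5689004062033, 224.31608552268636], [300.41453524615497, 224.34598156493632], [264.10133617513816, 259.2124029825636]]
```

```bash
python3 -m creep '[[[0,0,0.02],0,0.6],[[0,0,0.02],0,0.6],[[0,0,0.016],0,0.6],[[0,0,0],0,0.6]]' | grep -E "pos|force|width"
python3 -m creep '[[[0,0,0],0,0.3],[[0,0,0],0,0.15],[[0,0,0],0,0.0],[[0,0,0],0,0.0],[[0,0,0],0,0.0]]' 30 | grep -E "pos|force|width"
python3 -m creep '[[[0,0,0],0,0.0],[[0,0,0],0,0.0],[[0,0,0],0,0.0],[[0,0,0],0,0.0]]' 30 | grep -E "^t|pos|force|width"
python3 - <<'E'
from h import *
J=[553.8,-53.5,-.18]
i,P=snap("wrist","w10");W=cam("wrist",P)
h=cv2.cvtColor(i,cv2.COLOR_RGB2HSV)
for nm,lo,hi in(("teal",(70,100,60),(92,255,255)),("red",(0,150,60),(6,255,255))):
    n,l,s,c=cv2.connectedComponentsWithStats(cv2.inRange(h,lo,hi))
    print("wrist",nm,[(s[j].tolist(),c[j].round(1).tolist()) for j in range(1,n) if s[j][4]>60])
print("pred doll head",proj(W,place(J,[0,0,94])),"pin top",proj(W,place(J,[-105,0,86])))
i=viewer.grab_frame("scene");T=cam("scene");h=cv2.cvtColor(i,cv2.COLOR_RGB2HSV)
for nm,lo,hi,X in(("teal",(70,90,60),(95,255,255),[0,0,94]),("yellow",(24,150,120),(34,255,255),[0,0,60]),("red",(0,150,60),(6,255,255),[-105,0,66])):
    q=proj(T,place(J,X))[0];n,l,s,c=cv2.connectedComponentsWithStats(cv2.inRange(h,lo,hi))
    print("scene",nm,q.round(1),[(s[j].tolist(),c[j].round(1).tolist()) for j in range(1,n) if np.hypot(*(c[j]-q))<25])
E
```

```text
tool_pos: [502.2, -43.5, 130.8]
force: [-0.3, 0.2, -0.3]
grip_width: 54.9
tool_pos: [503.5, -43.4, 132.1]
force: [-0.9, 1.6, 4.6]
grip_width: 24.0
t: 22.55
tool_pos: [503.5, -43.4, 132.1]
tool_rot: [-0.0, 0.996, -0.089, 0.0]
force: [-1.3, 1.4, 4.7]
grip_width: 23.6
wrist teal [([252, 143, 60, 57, 2678], [281.5, 171.6]), ([108, 237, 20, 35, 121], [120.0, 251.9])]
wrist red [([266, 304, 27, 27, 564], [279.1, 319.0])]
pred doll head [[284.02725066 179.51494587]] pin top [[282.73970676 355.08498206]]
scene teal [265.2 185.3] [([260, 182, 9, 9, 63], [264.5, 186.0])]
scene yellow [265.2 195.2] [([259, 190, 13, 14, 132], [265.0, 196.6])]
scene red [281.9 174.1] []
```

```bash
python3 - <<'E'
from h import *
J=[553.8,-53.5,-.18]
for f in("w9","w10"):
    d=np.load(f"pics/{f}.npz");W=cam("wrist",(d["R"],d["p"]))
    print(f,proj(W,place(J,[(-96,0,46),(-105,0,46),(-105,0,86),(-96,0,86),(-114,0,86),(-105,9,66),(-105,-9,66),(-96,0,64),(-96,0,68)])).round().tolist())
    i=d["i"]; print([(r,i[r,275:284].mean(0).round().astype(int).tolist()) for r in range(256,372,4)])
E
```

```text
w9 [[281.0, 264.0], [281.0, 273.0], [281.0, 299.0], [282.0, 288.0], [281.0, 309.0], [270.0, 285.0], [292.0, 285.0], [281.0, 274.0], [281.0, 276.0]]
[(256, [252, 213, 159]), (260, [251, 251, 252]), (264, [151, 56, 55]), (268, [134, 22, 18]), (272, [132, 21, 18]), (276, [94, 32, 32]), (280, [60, 63, 66]), (284, [64, 68, 70]), (288, [71, 73, 77]), (292, [73, 77, 80]), (296, [72, 74, 78]), (300, [66, 69, 72]), (304, [252, 54, 48]), (308, [124, 70, 43]), (312, [131, 74, 47]), (316, [131, 74, 47]), (320, [130, 73, 46]), (324, [132, 74, 47]), (328, [125, 71, 44]), (332, [109, 87, 40]), (336, [105, 84, 40]), (340, [22, 25, 26]), (344, [21, 24, 26]), (348, [22, 24, 26]), (352, [22, 25, 27]), (356, [21, 23, 26]), (360, [21, 23, 25]), (364, [21, 23, 26]), (368, [30, 32, 35])]
w10 [[282.0, 302.0], [282.0, 313.0], [283.0, 355.0], [283.0, 342.0], [283.0, 367.0], [268.0, 332.0], [296.0, 332.0], [282.0, 318.0], [282.0, 322.0]]
[(256, [110, 69, 44]), (260, [102, 67, 56]), (264, [104, 71, 62]), (268, [125, 82, 68]), (272, [128, 89, 78]), (276, [154, 120, 104]), (280, [57, 60, 63]), (284, [61, 64, 66]), (288, [68, 70, 74]), (292, [69, 73, 76]), (296, [68, 71, 73]), (300, [62, 65, 68]), (304, [130, 50, 23]), (308, [131, 33, 18]), (312, [124, 20, 16]), (316, [124, 20, 17]), (320, [123, 20, 16]), (324, [121, 19, 16]), (328, [121, 19, 16]), (332, [104, 82, 39]), (336, [100, 80, 38]), (340, [21, 23, 25]), (344, [21, 23, 25]), (348, [21, 23, 25]), (352, [20, 22, 24]), (356, [21, 23, 25]), (360, [19, 22, 24]), (364, [21, 22, 24]), (368, [29, 30, 34])]
```

The pin's lower rim is at row 264 and its head ends near row 306 (home predicts 264 and 309). The tabs are gripped at 23.6 mm (24 expected), so I'm handing in.

```bash
python3 -c "
from station import order,readout
s=readout.get_state();print(s['t'],s['grip_width'],s['force']);print(order.finish_job())"
```

```text
22.65 23.655225712011102 [-1.00467776  2.02443858  5.72178871]
the job is handed in; nothing more can be done
None
```

I carried out all the steps and handed the job in at 22.65 s, with the gripper still squeezing the two orange tabs; no verdict was reported.

- **Doll:** it stopped firmly (13.5 N) at the expected home height. After I let go, the wrist and scene pictures showed it upright in the socket.
- **Jaw:** I swept it shut until it met its stop. The last picture viewed showed the tabs side by side and the eye hole open.
- **Pin:** it went down freely, and its head seated (20 N) at 119 mm tool height, as predicted. After release, its visible edges matched the home position within about 3 pixels.
- **Tabs:** they are held at 23.6 mm, with 24 mm expected, at a commanded 30 N. The force on each half was not measured directly, and about 5 N of leftover vertical force showed on the wrist.

Three checks were weaker or disagreed:
- The wrist camera read about 1 mm to one side, so I aligned by comparing doll with socket and pin with hole in the same picture.
- The fitted doll body looked shorter than 60 mm, probably because I picked the trim bands instead of the true edges. The doll position still agreed with the stand hole.
- The last scene picture showed no red where the pin head should be, so the pin check rests on the wrist camera and the seating force.

No contact was seen with the red doll, the awl or the other loose things, but I did not re-measure their positions at the end.

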